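# Unstack the sample things onto their mats

## Task

Take the two stacks on the bench apart and stand each thing upright and centred on its own place: the clear box on the blue mat, the flat gel box of chips on the yellow mat, the carton on the black mat, the white tub with the black cap on the red coaster and the amber vial on the green coaster. Set the two boxes and the carton square to their mats (any quarter turn will do), and never let anything tip over on the way.

Things in the scene. Friction and masses are not known exactly. Their poses are not given: they have to be found in the camera images.
- clear_box_mid (a point): clear, empty lidded plastic box, bottom of one stack: walls 62 x 62 mm, hinge and front lip bring it to 68 mm along its x; 56 mm high, lid shut and fixed. The point is its centre, 28 mm above its underside; z up, y across the two plain side walls (62 mm apart, the pair to grip)
- gel_box_mid (a point): flat clear box with a dark pad carrying gold chips, lying on the clear box under the tub: 50 mm across its plain side walls (its y, the pair to grip), 56 mm along its x with hinge and front lip, 18 mm high, lid shut and fixed. The point is its centre, 9 mm above its underside; z up
- tub_mid (a point): round white screw tub with a wide black cap, standing on the gel box: cap 33 mm across and 14 mm high, body 31 mm across, 36 mm high in all. The point is its centre, 18 mm above its underside; z up
- carton_mid (a point): closed plain pale carton, bottom of the other stack: 55 mm along its x (the pair of faces to grip), 62 mm along its y, 75 mm high; grip its upper half, so that the palm clears its top. The point is its centre, 37.5 mm above its underside; z up
- vial_mid (a point): amber vial with a black screw cap, standing on the carton: body 28 mm across and 52 mm high, 63 mm high in all, cap 24 mm across. The point is its centre, 31.5 mm above its underside; z up
- blue_mat_top (a point): blue square rubber mat, 90 x 90 mm, place of the clear box, lying fixed on the bench, 3 mm thick, with the box's 68 x 64 mm footprint (68 along its x) outlined on it in pale grey; the point is the centre of its top face, z up
- yellow_mat_top (a point): yellow square rubber mat, 80 x 80 mm, place of the gel box, lying fixed on the bench, 3 mm thick, with the box's 56 x 52 mm footprint (56 along its x) outlined on it in pale grey; the point is the centre of its top face, z up
- black_mat_top (a point): black rubber mat, 84 mm along its x, 90 mm along its y, place of the carton, lying fixed on the bench, 3 mm thick, with the carton's 56 x 63 mm footprint (56 along its x) outlined on it in pale grey; the point is the centre of its top face, z up
- red_coaster_top (a point): red round rubber coaster, 72 mm across, place of the tub, lying fixed on the bench, 3 mm thick, with the tub's round footprint, 38 mm across, outlined on it in pale grey; the point is the centre of its top face, z up
- green_coaster_top (a point): green round rubber coaster, 72 mm across, place of the vial, lying fixed on the bench, 3 mm thick, with the vial's round footprint, 33 mm across, outlined on it in pale grey; the point is the centre of its top face, z up
Mind the look-alikes: they are no part of the job. What is shaped like the part that bears tub_mid but brown is not meant.

How it is judged:
By the outcome, as a careful person would: the job done as asked, in the order asked, and still so for the second after the job is handed in, with the robot touching nothing.
It also fails if it takes over 136 s, if anything falls off the work surface, if the arm or the gripper's body presses on something with over 40 N, if the wrist force passes 120 N, or if a joint passes its speed limit or range.

## Robot

A 6-joint arm with a two-finger parallel gripper is mounted at the origin on a cart in front of the work surface, level with it; the furniture and walls round the work are solid. World frame = base frame: x ahead of the robot, y to its left, z up, the work surface at z = 0. Lengths are in m, angles in degrees, forces in N, time in s.
With the tool pointing down it reaches from about 0.325 to 0.85 m from the base axis. Payload 15.5 kg.
Tool frame: the origin (TCP) lies midway between the tips of the shut fingers; the grasp point (between the pads) lies 19 mm behind it; z points along the fingers, y is the line along which they close (so a half turn about z gives the same grasp; the last joint's range is limited). The gripper opens to 91 mm and grips with 3 to 60 N. Pads are 32 mm wide; open, the fingers measure 118 mm over their backs; the gripper's body (76 mm by 178 mm) begins 60 mm behind the grasp point.
Start: joints at [-80.415, 28.281, 77.091, -0, 74.628, -5.472], TCP at [0.162, -0.604, 0.214] pointing down, gripper open.
Joint ranges: [-166.48, 166.48], [-47.26, 123.95], [12.59, 153.08], [-70.14, 250.14], [6.76, 159.57], [-176.63, 176.63]. Speed limits (degrees/s): [108.29, 108.29, 147.25, 172.46, 172.46, 172.46].

## Interface

Orientations are given as a 3x3 rotation matrix whose columns are the frame's x, y, z axes.
In Python, from bench import ctrl gives the robot as it stands. The module is installed in compiled form; this text tells all that it offers. Calls block until the motion is done:
- ctrl.goto(position, orientation): joint-space move of the TCP to a pose.
- ctrl.move_l(position, vel=0.15, ori=None, contact_N=None): straight line of the TCP; ori=None keeps the orientation; vel is the mean speed in m/s. With contact_N (N) it stops when the force on the tool has changed by that much, and returns True; else False.
- ctrl.movej(angles): joint-space move.
- ctrl.command_gripper(opening): opening from 0.0 (shut) to 1.0 (fully open); the grip force is fixed at half the most; returns when the fingers have stopped.
- ctrl.sleep(seconds).
- ctrl.ik(position, orientation): joint angles nearest the present ones, or None.
- ctrl.read_camera(name): name is "scene" or "top" or "wrist"; returns the picture (420x560x3 uint8, blue, green, red); there is no depth.
- ctrl.camera_params(name): a dict with "fx", "fy", "cx", "cy" (pixels), "pose" (4x4, takes a point from camera to world coordinates); the wrist camera has in their place "T_tool_cam" (4x4, takes a point from camera to tool coordinates, whose origin is the TCP and whose axes are the flange's). Camera axes: x right, y up, looking along -z (the intrinsics and any distortion apply to the point x, -y, -z); pixel columns grow to the right and rows downward; lengths in m; the calibration is good to about 2 mm. A picture is of the moment at which its call begins: read the wrist's pose just before it. camera_params takes no time and is no camera call.
A pose or a line that the arm cannot do raises ctrl.MotionError and nothing moves.
- ctrl.sign_off(): hands the job in; it is judged then, once.
Readings, each from a call of its own:
- ctrl.current_t(): time.
- ctrl.current_q(): joint angles.
- ctrl.current_dq(): joint speeds.
- ctrl.current_effort(): joint torques, N m.
- ctrl.current_tool_pos(): TCP position.
- ctrl.current_eef_rot(): TCP orientation.
- ctrl.current_contact_force(): force on the tool from outside, world axes, zero at the start.
- ctrl.current_wrist_torque(): the same for the moment, N m.
- ctrl.current_grip_width(): opening from 0.0 (shut) to 1.0 (fully open).
- ctrl.current_grasp_force(): force on a finger pad.
Only numpy, scipy, OpenCV 4.12 (cv2) and the standard library are available. Lean on these libraries where they do the work, as an engineer would, in place of code of your own. Each camera call takes 0.05 s, during which the arm holds its last target. There are 200 camera calls.

## Working session

There is one attempt and no reset: what is moved stays moved. The work goes in short steps, each a Python script; the robot and the scene stay as the last script left them, time stands still between calls to the robot, and variables do not carry over. Pictures are saved under pics/ and viewed, at most 14 in all, crops included, and the job is handed in when it is done.

```bash
mkdir -p pics
python3 - <<'E'
from bench import ctrl
import cv2,numpy as np
np.set_printoptions(precision=4,suppress=True)
for n in("scene","top"):
    cv2.imwrite(f"pics/{n}0.png",ctrl.read_camera(n)); print(n,ctrl.camera_params(n))
print(ctrl.camera_params("wrist")); print(ctrl.current_eef_rot())
E
```

```text
scene {'fx': 522.9409484874752, 'fy': 522.9409484874752, 'cx': 278.9020230864008, 'cy': 203.56549761884798, 'pose': array([[-0.6146,  0.43  , -0.6613, -0.1818],
       [-0.7888, -0.3232,  0.5229,  0.7223],
       [ 0.0111,  0.843 ,  0.5378,  0.666 ],
       [ 0.    ,  0.    ,  0.    ,  1.    ]])}
top {'fx': 510.3432385804349, 'fy': 510.3432385804349, 'cx': 286.4419845030261, 'cy': 197.90603565669446, 'pose': array([[ 0.024 ,  0.9881, -0.1517,  0.3345],
       [-0.9996,  0.0257,  0.0089,  0.1763],
       [ 0.0127,  0.1515,  0.9884,  1.2274],
       [ 0.    ,  0.    ,  0.    ,  1.    ]])}
{'fx': 323.65740343089493, 'fy': 323.65740343089493, 'cx': 282.5933436446506, 'cy': 209.24804659991432, 'T_tool_cam': array([[ 0.0009,  0.9661,  0.2582,  0.072 ],
       [ 1.    , -0.0008, -0.0008, -0.0007],
       [-0.0006,  0.2582, -0.9661, -0.1714],
       [ 0.    ,  0.    ,  0.    ,  1.    ]])}
[[ 0.9657  0.2598 -0.0002]
 [ 0.2598 -0.9657  0.0011]
 [ 0.0001 -0.0011 -1.    ]]
```

View pics/scene0.png

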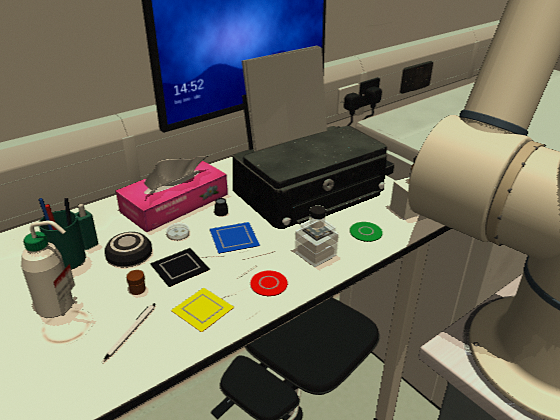

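View pics/top0.png

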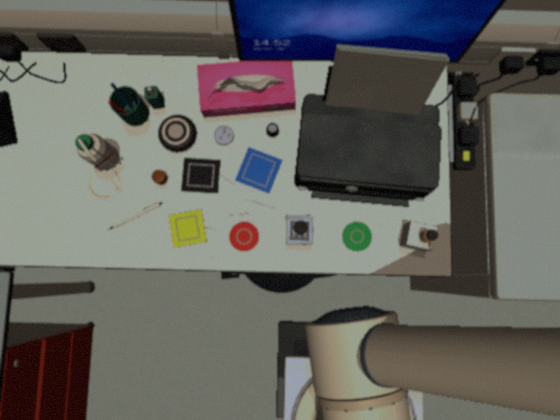

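Both views show the stacks. In the top image the clear box, gel box and tub are at (299,229), and the carton with vial is at (420,236). The mats are yellow (187,228), black (201,175) and blue (259,170), with the red coaster at (244,236) and the green at (357,236). A black printer sits behind the stacks.

```bash
cat > h.py <<'E'
from bench import ctrl
import cv2,numpy as np
np.set_printoptions(precision=4,suppress=True)
def cam(n):
    p=ctrl.camera_params(n)
    if n=="wrist":
        T=np.eye(4);T[:3,:3]=ctrl.current_eef_rot();T[:3,3]=ctrl.current_tool_pos();p["pose"]=T@p["T_tool_cam"]
    return p
def shot(n,f=None):
    p=cam(n);im=ctrl.read_camera(n)
    if f: cv2.imwrite(f"pics/{f}.png",im); np.save(f"pics/{f}.npy",p["pose"])
    return p,im
def px2w(p,uv,z):
    uv=np.atleast_2d(np.asarray(uv,float))
    d=np.c_[(uv[:,0]-p["cx"])/p["fx"],-(uv[:,1]-p["cy"])/p["fy"],-np.ones(len(uv))]@p["pose"][:3,:3].T
    o=p["pose"][:3,3]
    return o+d*((z-o[2])/d[:,2])[:,None]
def w2px(p,X):
    c=np.linalg.inv(p["pose"])@np.r_[X,1]
    return np.array([p["cx"]-p["fx"]*c[0]/c[2],p["cy"]+p["fy"]*c[1]/c[2]])
def down(a): # finger-closing axis (tool y) along angle a (deg) in the world, pointing down
    a=np.radians(a);y=np.array([np.cos(a),np.sin(a),0]);z=np.array([0,0,-1.]);return np.c_[np.cross(y,z),y,z]
HSV={"red":[(0,150,80),(6,255,255)],"green":[(50,120,60),(80,255,255)],"blue":[(100,120,80),(125,255,255)],"yellow":[(22,120,90),(35,255,255)],"black":[(0,0,0),(180,255,45)]}
def blob(im,col,near=None):
    m=cv2.inRange(cv2.cvtColor(im,cv2.COLOR_BGR2HSV),*[np.array(v) for v in HSV[col]])
    cs,_=cv2.findContours(m,cv2.RETR_EXTERNAL,cv2.CHAIN_APPROX_NONE)
    cs=[c for c in cs if cv2.contourArea(c)>150]
    if near is not None: return min(cs,key=lambda c:np.hypot(*(c.reshape(-1,2).mean(0)-near)))
    return max(cs,key=cv2.contourArea)
def rect(p,c,z):
    w=px2w(p,c.reshape(-1,2),z)[:,:2]
    (cx,cy),s,a=cv2.minAreaRect((w*1000).astype(np.float32)); return np.array([cx,cy])/1000,np.array(s),a
E
python3 - <<'E'
from h import *
p=cam("top");im=cv2.imread("pics/top0.png")
for col,n in dict(red=(244,236),green=(357,236),blue=(259,170),yellow=(187,228),black=(201,175)).items():
    print(col,*rect(p,blob(im,col,n),.003))
for n,uv,z in [("box corners@56",[(286,216),(313,216),(313,244),(286,244)],.056),("tub cap",[(300,228)],.11),("vial cap",[(432,236)],.138),("carton top",[(402,222),(437,222),(437,249),(402,249)],.075),("table",[(450,200),(300,272),(150,267)],0),("printer front",[(297,188),(437,200)],0),("printer top",[(305,98),(440,98)],.13)]:
    print(n,px2w(p,uv,z).tolist())
s=cam("scene");print(px2w(s,[(280,226),(387,172),(330,45)],0))
E
```

```text
red [0.4276 0.2659] [62.3521 64.8078] 1.4507298469543457
green [ 0.4344 -0.0054] [62.5253 65.1934] 1.4135549068450928
blue [0.5904 0.2355] [86.1407 85.6719] 70.12995147705078
yellow [0.4438 0.4018] [77.3379 77.7103] 11.968770980834961
black [0.5733 0.376 ] [84.8796 77.0592] 88.09603881835938
box corners@56 [[0.4720826624058643, 0.16572305740071752, 0.05600000000000005], [0.4736736380239823, 0.10333577906124049, 0.05600000000000005], [0.40910357266558334, 0.1022950811658296, 0.05600000000000005], [0.4075691908749388, 0.16416567248486433, 0.05600000000000005]]
tub cap [[0.4400170936502816, 0.1348341245056843, 0.1100000000000001]]
vial cap [[0.42731735983284885, -0.14737883105123362, 0.1379999999999999]]
carton top [[0.46284995751135904, -0.09823985211430775, 0.07499999999999996], [0.4648754018617365, -0.1781382790315305, 0.07499999999999996], [0.40357519407011533, -0.17686155668694303, 0.07499999999999996], [0.40161945499523044, -0.09760408816230931, 0.07499999999999996]]
table [[0.5281675414857393, -0.23418820326100426, 0.0], [0.34537813674833334, 0.12865178264585164, 0.0], [0.3485389389886145, 0.48529853698845743, 0.0]]
printer front [[0.5480995892515101, 0.14003036475976666, 0.0], [0.5273422100231844, -0.20233184904654367, 0.0]]
printer top [[0.730826816204552, 0.13019880819074967, 0.1299999999999999], [0.7395203528286305, -0.17384636049225372, 0.1299999999999999]]
[[ 0.5628  0.1297  0.    ]
 [ 0.5882 -0.2472  0.    ]
 [ 1.5519 -0.9314  0.    ]]
```

Run:
```python
from h import *
for n,x,y,z in [("B",.42,-.14,.26),("A",.43,.135,.24),("M",.49,.31,.24)]:
    ctrl.goto([x,y,z],down(90)); ctrl.sleep(.2); shot("wrist","w"+n)
    print(n,ctrl.current_t(),ctrl.current_q())
a=cv2.imread("pics/wA.png");b=cv2.imread("pics/wB.png")
c=np.hstack([cv2.resize(i[90:330,150:410],None,fx=1.5,fy=1.5,interpolation=cv2.INTER_CUBIC) for i in(b,a)]);print(c.shape);cv2.imwrite("pics/ab.png",c)
```

```text
B 2.275 [ -26.2118   10.5727   97.3859   -0.0012   72.0481 -116.1603]
A 3.5917 [  9.7255  12.4942  98.2726  -0.0036  69.2252 -80.1903]
M 4.6083 [ 26.3399  23.1731  81.6487  -0.004   75.165  -63.5898]
(360, 780, 3)
```

View pics/ab.png

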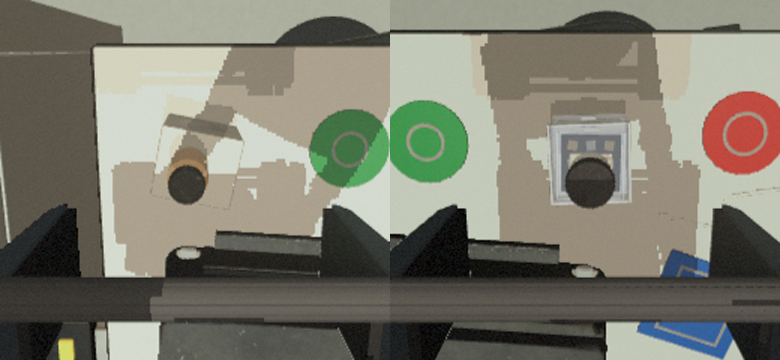

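View pics/wM.png

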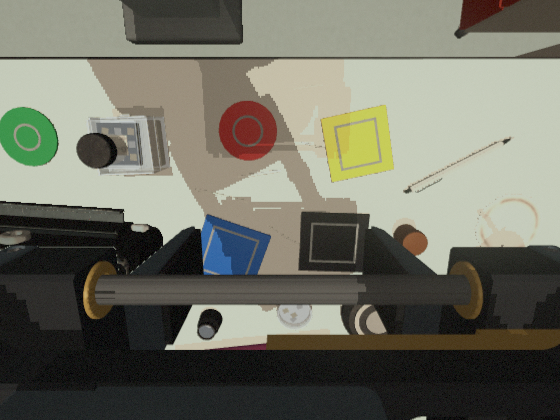

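The crops show the carton with the vial cap at about crop (187,184), and the clear box with the tub cap at about (590,184). In the mats view, red is at (248,130), yellow (358,143), blue (235,247) and black (334,241), the last two partly hidden by the gripper rail. I'll take enlarged crops and one unobstructed mats view.

Run:
```python
from h import *
ctrl.goto([.60,.27,.24],down(90)); ctrl.sleep(.2); p,im=shot("wrist","wM2")
for col,n in dict(red=(.4276,.2659),blue=(.5904,.2355),yellow=(.4438,.4018),black=(.5733,.376),green=(.4344,-.0054)).items():
    c=blob(im,col,w2px(p,[*n,.003])); print(col,*rect(p,c,.003),c.reshape(-1,2).mean(0))
p["pose"]=np.load("pics/wA.npy"); print("green A",*rect(p,blob(cv2.imread("pics/wA.png"),"green"),.003))
for n,z in(("A",.110),("B",.138)):
    im=cv2.imread(f"pics/w{n}.png");p["pose"]=np.load(f"pics/w{n}.npy")
    c=blob(im,"black",w2px(p,[.43,.135 if n=="A" else -.145,z])); print(n,"cap",*rect(p,c,z),c.reshape(-1,2).mean(0))
b=cv2.imread("pics/wB.png")[155:245,245:325];a=cv2.imread("pics/wA.png")[155:245,245:325]
c=np.hstack([cv2.resize(i,None,fx=5,fy=5,interpolation=cv2.INTER_CUBIC) for i in(b,a)]);cv2.imwrite("pics/ab2.png",c)
```

```text
red [0.4271 0.2658] [67.0022 69.7941] 0.09138888120651245 [278.7189  31.8324]
blue [0.5893 0.2363] [88.8637 88.1582] 70.25297546386719 [255.3566 173.1744]
yellow [0.4426 0.402 ] [79.182  79.4979] 12.125344276428223 [396.6846  46.6667]
black [0.7024 0.4137] [63.7693 51.4751] 88.42159271240234 [380.8743 257.8415]
green [ 0.4333 -0.0048] [68.5965 71.0902] 0.09576492756605148 [42.0824 38.    ]
green A [ 0.4331 -0.0045] [69.0039 69.1542] 83.77879333496094
A cap [0.4846 0.2408] [49.1979 45.1475] 89.37460327148438 [383.5851 258.3511]
B cap [ 0.4689 -0.0887] [ 44.9029 145.5308] 0.003239226061850786 [331.666  262.6122]
```

View pics/ab2.png

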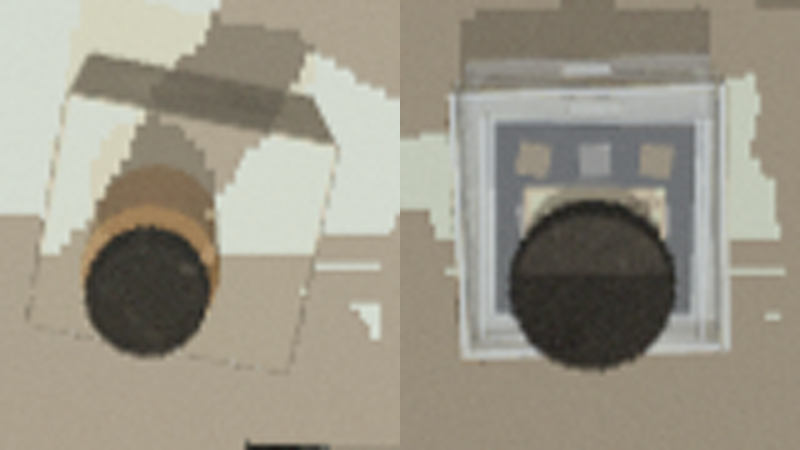

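View pics/wM2.png

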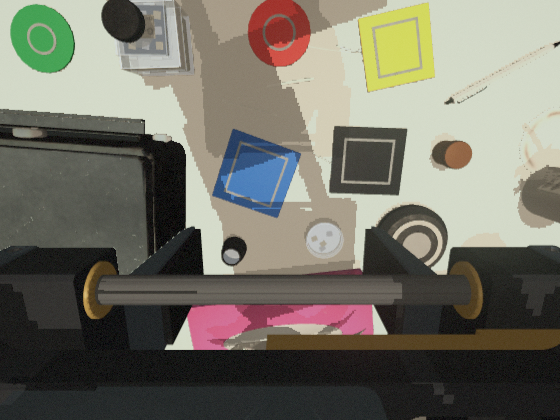

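In the enlarged crop the carton's top corners are at about (70,95), (338,150), (290,373) and (27,322), and the vial cap centre is (148,291). The tub cap centre is (592,283) and the clear box is nearly axis-aligned. wM2 shows all the mats clear, with the black one's corners near (332,126) and (401,195).

Run:
```python
from h import *
p=ctrl.camera_params("wrist");p["pose"]=np.load("pics/wM2.npy");im=cv2.imread("pics/wM2.png")
r=im[110:210,320:420]; m=(r.max(2)<90).astype(np.uint8)
c=max(cv2.findContours(m,0,1)[0],key=cv2.contourArea)+[320,110]
print("black",*rect(p,c,.003))
f=lambda l:np.array(l)/5+[245,155]-.4
def quad(Q,z):
    w=px2w(p,f(Q),z)[:,:2]; e=np.roll(w,-1,0)-w; print(w.mean(0),"len",np.hypot(*e.T),"ang",np.degrees(np.arctan2(e[:,1],e[:,0])))
p["pose"]=np.load("pics/wB.npy"); print("carton");quad([(70,95),(338,150),(290,373),(27,322)],.075); print("vial cap",px2w(p,f([(148,291),(85,291),(211,291)]),.138))
p["pose"]=np.load("pics/wA.npy"); print("clear");quad([(55,90),(322,85),(328,350),(62,357)],.056); print("pad");quad([(95,122),(297,122),(292,313),(97,315)],.070);print("tub cap",px2w(p,f([(192,283),(109,283),(275,283)]),.110))
```

```text
black [0.572  0.3766] [89.0959 82.2496] 88.14554595947266
carton
[ 0.4333 -0.142 ] len [0.0609 0.0533 0.0619 0.0536] ang [  78.2894  -10.6899 -101.5     168.2646]
vial cap [[ 0.4284 -0.1479  0.138 ]
 [ 0.4284 -0.1598  0.138 ]
 [ 0.4284 -0.1361  0.138 ]]
clear
[0.4403 0.1348] len [0.0589 0.0613 0.0613 0.0619] ang [  91.0416    2.4573  -88.4483 -179.7808]
pad
[0.4362 0.1355] len [0.043  0.0424 0.0429 0.0429] ang [ 89.9649  -0.5471 -89.4182 179.6779]
tub cap [[0.4395 0.1348 0.11  ]
 [0.4395 0.1188 0.11  ]
 [0.4395 0.1508 0.11  ]]
```

```bash
cat >> h.py <<'E'
SAFE=.26
def pick(xy,a,z,op=1.0):
    ctrl.command_gripper(op); R=down(a)
    ctrl.goto([*xy,SAFE],R); ctrl.move_l([*xy,z+.03],vel=.2); 
    hit=ctrl.move_l([*xy,z],vel=.06,contact_N=8); ctrl.command_gripper(0)
    print("pick hit",hit,"tcp",ctrl.current_tool_pos(),"w",ctrl.current_grip_width()*91,"F",ctrl.current_grasp_force())
    ctrl.move_l([*xy,z+.04],vel=.08); ctrl.move_l([*xy,SAFE],vel=.2)
def place(xy,a,z,op):
    ctrl.goto([*xy,SAFE],down(a)); print("held",ctrl.current_grip_width()*91); ctrl.move_l([*xy,z+.02],vel=.15)
    hit=ctrl.move_l([*xy,z-.004],vel=.03,contact_N=5); print("place hit",hit,ctrl.current_tool_pos(),"plan z",z,"t",ctrl.current_t())
    ctrl.command_gripper(op); ctrl.sleep(.2); ctrl.move_l([*xy,SAFE],vel=.2)
E
python3 - <<'E'
from h import *
pick((.4284,-.148),90,.087,.75)
place((.4332,-.0047),90,.015,.6)
ctrl.goto([.43,-.10,.26],down(90)); ctrl.sleep(.2); p,im=shot("wrist","v1")
s=cv2.imread("pics/scene0.png")[130:250,220:420]
cv2.imwrite("pics/sp.png",np.hstack([cv2.resize(s,(600,360)),cv2.resize(im[130:250,200:380],(540,360))[:,::1]])[:, :1140])
cv2.imwrite("pics/v1c.png",np.vstack([cv2.resize(s,(500,300)),cv2.resize(im[120:270,180:430],(500,300),interpolation=cv2.INTER_CUBIC)]))
E
```

```text
pick hit False tcp [ 0.4284 -0.148   0.087 ] w 27.035423692197238 F 29.998068016720936
held 27.088381482878166
place hit True [ 0.4332 -0.0046  0.0145] plan z 0.015 t 14.2167
```

View pics/v1c.png

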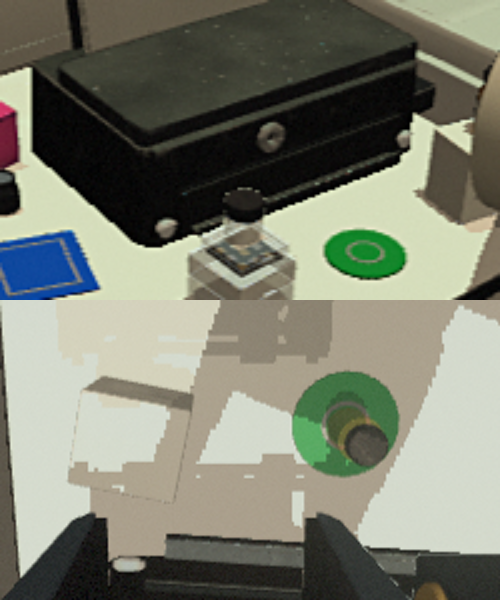

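The vial stands on the green coaster with its cap at crop (366,445), and the carton is undisturbed. The printer is about 0.1 m high. Next I'll check the vial position, then move the carton.

Run:
```python
from h import *
p=ctrl.camera_params("wrist");p["pose"]=np.load("pics/v1.npy")
f=lambda l:np.array(l)/2+[180,-30]-.25
print("vial",px2w(p,f([(366,445)]),.066))
w=px2w(p,f([(82,390),(190,410),(174,502),(68,482)]),.075)[:,:2];e=np.roll(w,-1,0)-w;print("carton",w.mean(0),np.hypot(*e.T),np.degrees(np.arctan2(e[:,1],e[:,0])))
pick((.4333,-.142),-11.4,.042)
place((.572,.3766),-1.85,.046,.85)
```

```text
vial [[ 0.4335 -0.0064  0.066 ]]
carton [ 0.433 -0.142] [0.0603 0.0541 0.0615 0.0534] [  79.5525  -10.0323 -101.0569  168.717 ]
pick hit False tcp [ 0.4334 -0.142   0.0421] w 54.8235500771885 F 30.000490844249725
held 54.74214256487546
place hit True [0.5718 0.3765 0.0447] plan z 0.046 t 27.5
```

Run:
```python
from h import *
pick((.4395,.1348),90,.078,.75)
place((.4271,.2658),90,.007,.65)
ctrl.goto([.47,.135,.16],down(90)); ctrl.sleep(.2); p,im=shot("wrist","g1")
u,v=w2px(p,[.44,.135,.07]).astype(int);print(u,v,im.shape)
cv2.imwrite("pics/g1c.png",cv2.resize(im[max(v-60,0):v+60,u-60:u+60],(600,600),interpolation=cv2.INTER_CUBIC))
ctrl.goto([.60,.31,.24],down(90)); ctrl.sleep(.2); shot("wrist","m3")
```

```text
pick hit False tcp [0.4395 0.1348 0.0781] w 31.056536283787235 F 30.000292377371807
held 31.194298601749704
place hit True [0.427  0.2657 0.0072] plan z 0.007 t 38.2417
280 177 (420, 560, 3)
```

View pics/g1c.png

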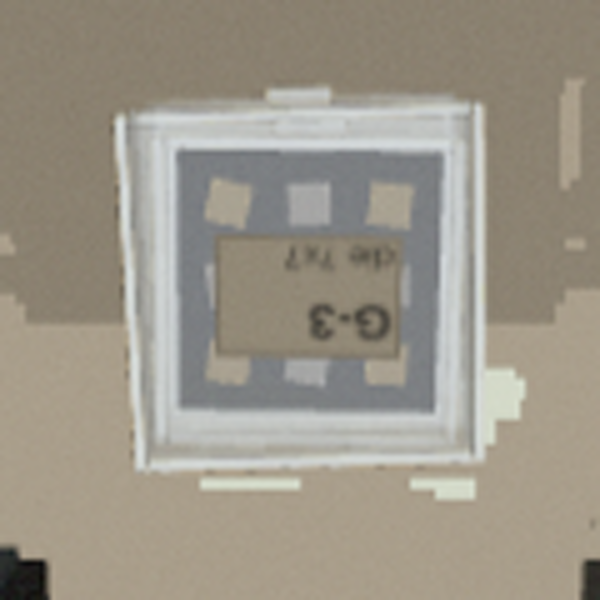

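View pics/m3.png

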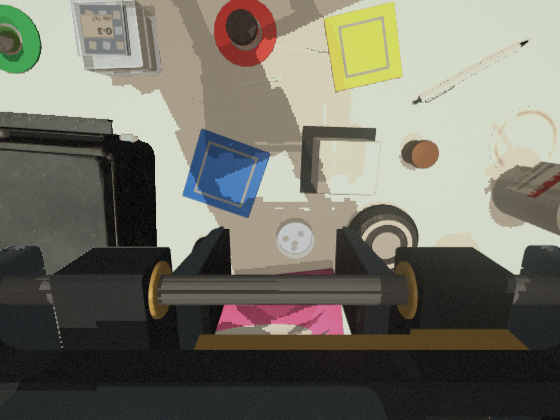

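The tub stands on the red coaster at (242,28) and the carton on the black mat. The gel box pad corners in the crop are (177,150), (445,150), (437,412) and (180,410), so it is almost axis-aligned. I'll compute its pose, move it, and then measure the clear box.

Run:
```python
from h import *
p=ctrl.camera_params("wrist");p["pose"]=np.load("pics/g1.npy")
def quad(P,o,s,z):
    w=px2w(p,np.array(P)/s+o-.5+.5/s,z)[:,:2];e=np.roll(w,-1,0)-w;print(w.mean(0),np.hypot(*e.T),np.degrees(np.arctan2(e[:,1],e[:,0])));return w.mean(0)
c=quad([(177,150),(445,150),(437,412),(180,410)],[220,117],5,.066)
quad([(157,137),(460,137),(455,442),(165,442)],[220,117],5,.074)
quad([(120,117),(483,105),(483,460),(140,468)],[220,117],5,.056)
pick(c,90,.059,.9)
place((.4426,.4020),102.1,.006,.75)
ctrl.goto([.47,.135,.16],down(90)); ctrl.sleep(.2); p,im=shot("wrist","c1")
cv2.imwrite("pics/c1c.png",cv2.resize(im[117:237,220:340],(600,600),interpolation=cv2.INTER_CUBIC))
```

```text
[0.4373 0.1356] [0.0434 0.0435 0.0434 0.0432] [ 90.1401  -0.4428 -90.3159 179.5428]
[0.4377 0.1356] [0.0475 0.0493 0.0477 0.0493] [  90.14      0.5162  -89.858  -179.7828]
[0.4404 0.135 ] [0.0606 0.0613 0.0606 0.0608] [  91.9919    1.6835  -88.4742 -178.3191]
pick hit False tcp [0.4374 0.1356 0.0591] w 50.02600334620726 F 30.00068658264354
held 49.60156951829109
place hit True [0.4424 0.4019 0.0057] plan z 0.006 t 51.35
```

View pics/c1c.png

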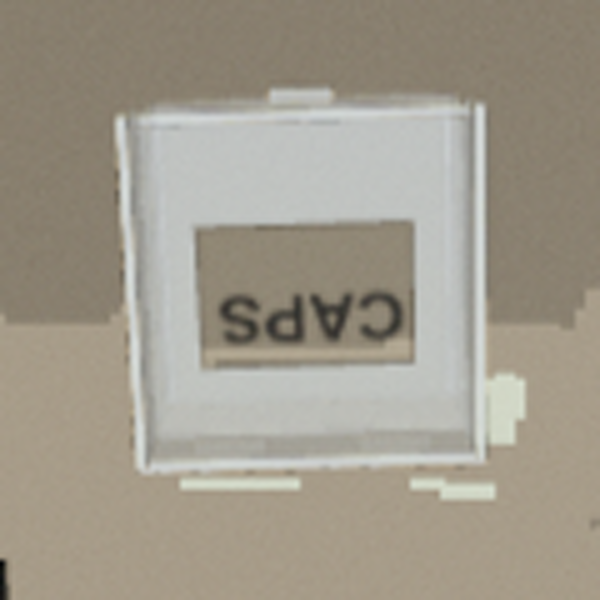

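The clear box is at (0.440,0.135) with about 1.7° yaw. Its edges in the crop are (120,117), (483,105), (483,460) and (140,468). Before placing it on blue I'll check clearance to the printer and the small black cap.

Run:
```python
from h import *
t=cam("top"); print("cap",px2w(t,[(272,129),(272,137)],.02)[:,:2],"printer L",px2w(t,[(297,188)],0),px2w(t,[(299,180),(304,98)],.1)[:,:2])
s=cam("scene"); print("printer corner z .09,.1,.11", [px2w(s,[(276,190)],z)[0,:2] for z in(.09,.1,.11,.12)])
pick((.4404,.135),91.8,.022)
```

```text
cap [[0.6893 0.2048]
 [0.6691 0.2042]] printer L [[0.5481 0.14   0.    ]] [[0.5491 0.1389]
 [0.7416 0.1312]]
printer corner z .09,.1,.11 [array([0.5728, 0.1341]), array([0.5597, 0.1443]), array([0.5466, 0.1545]), array([0.5335, 0.1647])]
pick hit False tcp [0.4405 0.135  0.0222] w 62.00445749869063 F 29.999937415122986
```

Run:
```python
from h import *
place((.5893,.2363),160.2,.025,.82)
ctrl.goto([.63,.30,.24],down(90)); ctrl.sleep(.2); p,im=shot("wrist","f1")
cv2.imwrite("pics/f1c.png",cv2.resize(im[0:225,100:400],(800,600),interpolation=cv2.INTER_CUBIC))
ctrl.goto([.52,.36,.24],down(90)); ctrl.sleep(.2); p,im=shot("wrist","f2")
cv2.imwrite("pics/f2c.png",cv2.resize(im[80:260,180:420],(800,600),interpolation=cv2.INTER_CUBIC))
print(ctrl.current_t())
```

```text
held 61.96806195484016
place hit True [0.5891 0.2362 0.0247] plan z 0.025 t 63.3083
67.5417
```

View pics/f1c.png

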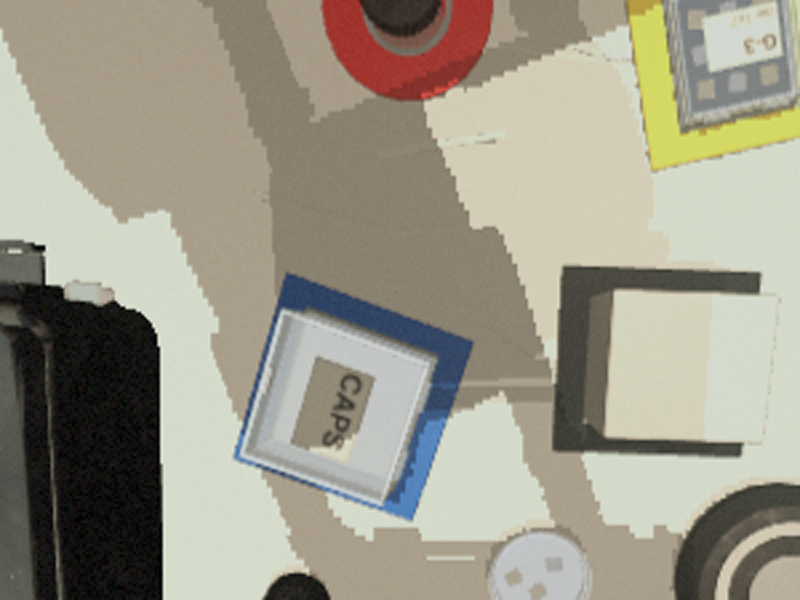

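View pics/f2c.png

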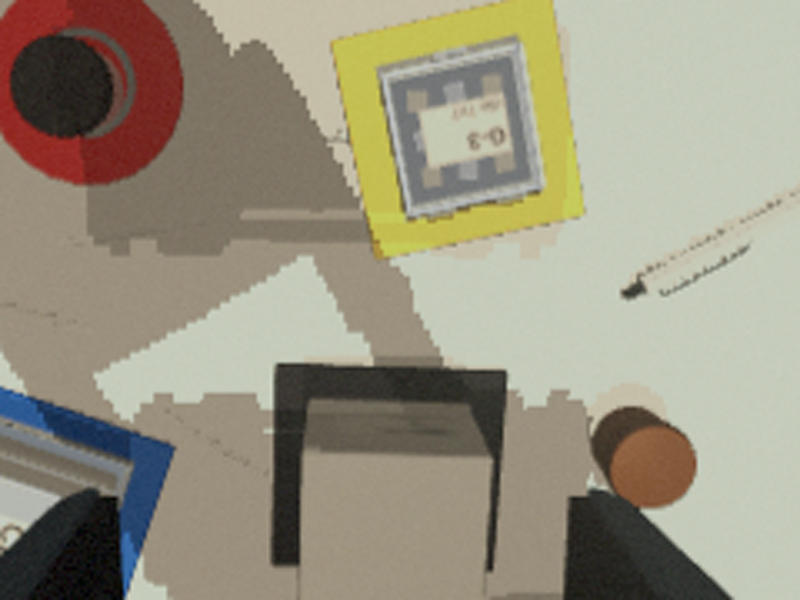

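Everything is upright on its mat. f1 shows the clear box lid corners at (290,310), (437,355), (387,503) and (243,455), and the carton top at (613,290) to (765,444). f2 shows the gel pad at (390,88) to (537,182) and the tub cap at (62,86). Checking these numerically.

Run:
```python
from h import *
p=ctrl.camera_params("wrist")
def quad(n,P,o,s,z):
    w=px2w(p,np.array(P)/s+o-.5+.5/s,z)[:,:2];e=np.roll(w,-1,0)-w;print(n,w.mean(0),np.hypot(*e.T),np.degrees(np.arctan2(e[:,1],e[:,0])))
p["pose"]=np.load("pics/f1.npy");o=[100,0];s=8/3
quad("carton",[(613,290),(779,293),(765,444),(605,440)],o,s,.078)
quad("blackmat",[(564,266),(761,273),(742,456),(553,450)],o,s,.003)
quad("clear",[(290,310),(437,355),(387,503),(243,455)],o,s,.059)
im=cv2.imread("pics/f1.png")
quad("bluemat",[(287,273),(473,342),(412,521),(235,459)],o,s,.003)
p["pose"]=np.load("pics/f2.npy");o=[180,80];s=10/3
quad("gel",[(378,68),(520,37),(542,190),(408,218)],o,s,.021)
quad("gelpad",[(390,85),(512,55),(533,184),(410,210)],o,s,.013)
im=cv2.imread("pics/f2.png");print("yellow",*rect(p,blob(im,"yellow"),.003),"red",*rect(p,blob(im,"red"),.003)); print("tub",px2w(p,np.array([(62,86)])/s+o-.35,.039))
```

```text
carton [0.5711 0.3766] [0.0614 0.0558 0.0618 0.0553] [ 89.0881  -0.4828 -91.3463 179.0279]
blackmat [0.5723 0.3773] [0.0888 0.0826 0.0898 0.0828] [ 88.146   -1.492  -91.737  177.7776]
clear [0.5876 0.2401] [0.06   0.0637 0.0617 0.0614] [  73.4114  -19.831  -108.8301  158.4498]
bluemat [0.5898 0.2366] [0.0888 0.0892 0.0887 0.0892] [  70.2596  -19.5047 -109.7801  160.5783]
gel [0.4427 0.4013] [0.0494 0.0519 0.0482 0.0518] [ 101.7233   11.0206  -78.3595 -167.6532]
gelpad [0.4443 0.4019] [0.0437 0.0449 0.0451 0.0438] [ 103.2183   11.9852  -78.2482 -169.8522]
yellow [0.4424 0.4023] [78.965  79.4343] 12.185519218444824 red [0.4265 0.2665] [70.1204 68.6797] 89.99076080322266
tub [[0.4291 0.2674 0.039 ]]
```

Run:
```python
from h import *
T=[]
for i,a in enumerate((70.2,-109.8)):
    R=down(a); t=np.array([.5893,.2363,.16])-.03*R[:,0]; ctrl.goto(t,R); ctrl.sleep(.2); p,im=shot("wrist",f"k{i}")
    u,v=w2px(p,[.5893,.2363,.05]).astype(int); print(i,u-66,v-70); T.append(cv2.resize(im[v-70:v+70,u-66:u+67],(399,420),interpolation=cv2.INTER_CUBIC))
cv2.imwrite("pics/k.png",np.hstack(T))
for i,a in enumerate((90,-90)):
    R=down(a); t=np.array([.4271,.2658,.16])-.03*R[:,0]; ctrl.goto(t,R); ctrl.sleep(.2); p,im=shot("wrist",f"t{i}")
    c=blob(im,"red"); h=np.zeros(im.shape[:2],np.uint8); cv2.drawContours(h,[cv2.convexHull(c)],-1,255,-1)
    m=((im.max(2)<60)&(h>0)).astype(np.uint8); k=max(cv2.findContours(m,0,1)[0],key=cv2.contourArea)
    print("red",*rect(p,cv2.convexHull(c),.003),"cap",*rect(p,k,.039))
print(ctrl.current_t())
```

```text
0 215 104
1 216 102
red [0.426  0.2661] [68.8501 70.1869] 0.04645451530814171 cap [0.4266 0.2651] [28.0647 30.5726] 27.007253646850586
red [0.4262 0.2662] [69.9122 70.1539] 0.06301053613424301 cap [0.4298 0.2657] [29.8484 30.8147] 0.057910822331905365
77.8833
```

View pics/k.png

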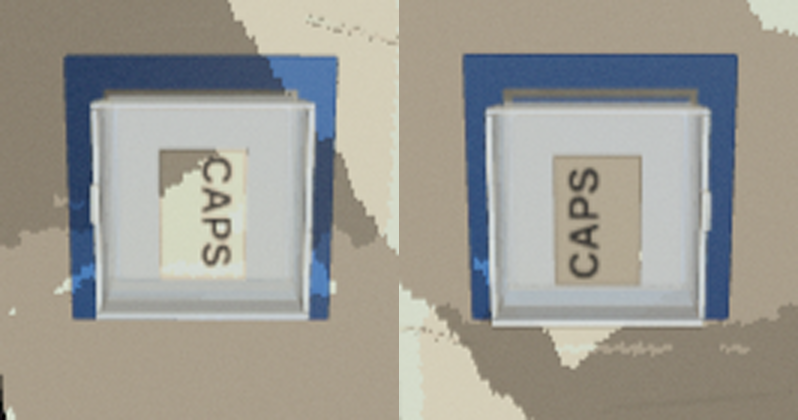

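Both opposite views show the clear box square on its mat. Lid corners are (97,100), (313,103), (307,318) and (97,318) on the left, and (488,110), (708,108), (705,322) and (492,325) on the right.

Run:
```python
from h import *
p=ctrl.camera_params("wrist")
def quad(n,P,o,z):
    w=px2w(p,np.array(P)/3+o-.33,z)[:,:2];e=np.roll(w,-1,0)-w;print(n,w.mean(0),np.hypot(*e.T),np.degrees(np.arctan2(e[:,1],e[:,0])));return w.mean(0)
a=np.radians(160.2);g=np.array([np.cos(a),np.sin(a)]);b=np.array([g[1],-g[0]])
for f,o,Q,M in (("k0",[215,104],[(95,100),(313,102),(308,318),(97,318)],[(65,56),(338,56),(328,319),(73,319)]),("k1",[216,102],[(89,110),(310,108),(306,322),(93,325)],[(64,54),(339,54),(329,320),(72,318)])):
    p["pose"]=np.load(f"pics/{f}.npy"); c=quad("box",Q,o,.059);m=quad("mat",M,o,.003); d=c-m; print("offset mm along grip, across",d@g*1000,d@b*1000)
```

```text
box [0.5882 0.2378] [0.0599 0.0615 0.0615 0.062 ] [  69.8444  -19.3278 -109.6452  159.2334]
mat [0.5896 0.2365] [0.0894 0.0892 0.0895 0.0892] [  70.3586  -19.8442 -109.6452  160.0409]
offset mm along grip, across 1.7604791061986313 0.7766049722876434
box [0.5888 0.2369] [0.0606 0.0607 0.0619 0.0611] [-109.2309  160.8301   71.0909  -20.3472]
mat [0.5894 0.2362] [0.0896 0.0897 0.0899 0.0889] [-109.7362  160.1323   69.7946  -20.0164]
offset mm along grip, across 0.8415369342149129 0.47665979511798273
```

Run:
```python
from h import *
p=ctrl.current_tool_pos(); ctrl.move_l([p[0],p[1],.26]); ctrl.sleep(.5); print(ctrl.sign_off(),ctrl.current_t())
```

```text
the job is handed in; nothing more can be done
the job is handed in; nothing more can be done
```

I handed the job in with all five things standing upright on their own places. By the wrist camera each is within about 2 mm of centre and the two boxes and carton within about 1° of square; the run took just under 80 s of the 136 s allowed.

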